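# Lock the valve manifold into its cam dock

## Robot

A 7-joint arm with a two-finger parallel gripper is mounted at the origin on the work surface; the furniture and walls round the work are solid. World frame = base frame: x ahead of the robot, y to its left, z up, the work surface at z = 0. Lengths are in mm, angles in rad, forces in N, time in s.
With the tool pointing down it reaches from about 350 to 900 mm from the base axis. Payload 8.1 kg.
Tool frame: the origin (TCP) lies midway between the tips of the shut fingers; the grasp point (between the pads) lies 19 mm behind it; z points along the fingers, y is the line along which they close (so a half turn about z gives the same grasp; the last joint's range is limited). The gripper opens to 92 mm and grips with 3 to 60 N. Pads are 19 mm wide; open, the fingers measure 130 mm over their backs; the gripper's body (75 mm by 190 mm) begins 47 mm behind the grasp point.
Start: joints at [1.152, 0.434, 0.025, 1.573, -0.012, 1.134, -0.075], TCP at [194.087, -594.114, 226.742] pointing down, gripper open.
Joint ranges: [-2.62, 2.62], [-0.44, 2.09], [-1.27, 1.32], [0.08, 2.57], [-1.32, 4.46], [0.12, 2], [-2.74, 2.74]. Speed limits (rad/s): [2.22, 2.22, 3.01, 3.01, 3.14, 3.14, 3.14].

## Interface

Orientations are given as a unit quaternion [w, x, y, z].
In Python, from cell import status, snapshot, ctrl gives the robot as it stands.
- The arm moves only by the tool jog_arm, never from a script. Its argument "commands" is a list of rows, each a list of 7 numbers: the opening, from 0 (shut) to 1 (fully open), then the shift along the tool's x, y, z normalised to -1 to 1, where 1 is 0.04 m, then the turn, a rotation vector about the tool's x, y, z normalised to -1 to 1, where 1 is 0.08 rad. A call has 1 to 5 rows; each row shifts and turns the commanded pose from where the row before left it, along the tool's axes as they then stand; what a row does not reach is not made up. A row lasts 1/12 s, in which the tool goes at most 41.7 mm and 7.16 degrees, less where a joint would pass 70% of its speed; a pose out of reach is approached as far as the arm can. A call with a number of a shift or a turn outside -1 to 1 is refused whole. A call with a gripper value outside its range is refused whole. The fingers move at their own pace and stop on an object; the grip force is fixed at half the most. Time passes only in rows, so rows that do not move let the fingers close. It gives the time, the measured TCP pose, the force, the opening and the grip force at its end, in the units of the state.
- status.get_obs(): the state, without advancing time (a new reading comes with each control period).
- snapshot(name): name is "scene" or "top" or "wrist"; returns a dict with "img" (420x560x3 uint8, red, green, blue), "z_map" (420x560 float32, mm along the optical axis (not along the pixel's ray), 0 where there is no reading), "camera_matrix" (3x3 intrinsics, pixels), "distortion" ([k1, k2, p1, p2, k3] as OpenCV has them; the pictures are not rectified), "position" and "attitude" of the camera in the world; the wrist camera has in their place "mount" (4x4, takes a point from camera to tool coordinates, whose origin is the TCP and whose axes are the flange's). Camera axes: x right, y up, looking along -z (the intrinsics and any distortion apply to the point x, -y, -z); pixel columns grow to the right and rows downward; lengths in mm; the calibration is good to about 2 mm. A picture is of the moment at which its call begins: read the wrist's pose just before it.
- ctrl.close_job(): hands the job in; it is judged then, once.
The state is a dict: "clock": time; "joints": joint angles; "qd": joint speeds; "joint_torque": joint torques, N m; "tcp_pos": TCP position; "orientation": TCP orientation; "ft_force": force on the tool from outside, world axes, zero at the start; "torque": the same for the moment, N m; "finger_gap": finger opening in mm; "grasp_force": force on a finger pad.
Only numpy, scipy, OpenCV 4.12 (cv2) and the standard library are available. Lean on these libraries where they do the work, as an engineer would, in place of code of your own. Each camera call takes 0.05 s, during which the arm holds its last target. There are 200 camera calls.

## Task

The green valve manifold stands on edge in its grey rack. Take it out, lay it down flat, take it again across its width and set it flat in the cradle of the cam dock, its T-bolt toward the red cam handle and in front of the open hook. Then turn the red handle clockwise half a turn, to its stop, so that the hook draws the manifold fully home against the orange seal; let go, and leave the other things where they are.

Things in the scene. Friction and masses are not known exactly. Their poses are not given: they have to be found in the camera images.
- manifold: loose green block with aluminium ends, 80 mm long (x), 32 thick (y), 56 wide (z), 0.35 kg; origin at the block's centre; same either flat side up; T-bolt out of the +x end, two 8 mm brass stubs out of the -x end. Starts on edge in the rack: z up, top 74 mm above the bench. Flat: y vertical. Stood on edge, it falls flat once leaned sideways past 30 degrees (pushed low it slides)
- rack: fixed grey rack on 12 mm feet behind the dock, between printer and drawer tower; base 100 x 74 x 6 mm, origin at the centre of its underside (12 mm above the bench). Two walls 70 mm long along its x, 6 mm thick, 38 mm apart, tops 26 mm above the origin, hold the manifold on edge, its bolt along the rack's x
- dock: fixed cam dock on 12 mm feet; base plate 8 mm thick, x -75 to 165, y -42 to 42 mm; x from cradle to cam, y left, z up. Origin on the plate's underside (12 mm above the bench) below the fully home manifold, then at dock 0, 0, 24 mm, flat, bolt along +x. Black side rails 62 mm apart, flared to 72 at their tops at z 25, guide it at x -70 to -45 and 15 to 36 mm; between these its sides are open
- cam (a joint): turn of the cam, rad, clockwise seen from above: 0 open, stop at 3.15 (half a turn, locked). Starts between 0 and 0.2; stays where left, turns easily (about 0.1 N m). The steel spiral hook under the handle, 22 to 58 mm above the bench and slit for the neck, passes behind the T barrel from 0.3 rad on, draws it in until 2.8 rad and then holds it
- cam_handle (a point): centre of the cam's red bar handle, 85 mm above the bench, on the upright cam axis, at dock x 102.5 mm. Bar 68 mm long, 15 mm thick, from 72 to 98 mm above the bench, along this point's y; its +y end has a yellow band, pointing to the dock's left when open, to its right when locked
- tbolt (a point): centre of the cross barrel of the manifold's steel T-bolt: on the manifold's x axis, 83 mm from its origin; barrel 16 mm thick, 28 mm long along the manifold's y, on a 8 mm thick neck
- timer: bystander: white timer, 62 x 62 x 22 mm, left of the dock, in front of the blue glove carton
- wash_bottle: bystander: white squeeze bottle with red cap and spout, 205 mm tall, at the left in front of the printer
- buffer_7: bystander: white bottle with yellow cap, 60 x 60 x 118 mm, at the left in front of the printer
- lay (a point): where to lay the manifold's origin while the cam is open: dock x -13 mm (-17 to -10 will do), 36 mm above the bench; lowered straight down here, the block just clears the seal and the T barrel is within reach of the hook. Axes as the dock's
- seal_face (a point): middle of the orange seal's face, ahead of the block; 56 mm wide, 26 mm gap in its middle for the bolt, top 40 mm above the bench. Sprung toward the block: at dock x 30 mm when free, pushed to 40 mm when home, by 1 to 4 N
- free_spot (a point): middle of free bench to the right of the dock: nothing stands from 55 mm nearer the robot to 95 mm beyond it and 60 mm to either side, room to lay the manifold down; bench height, axes as the world's

How it is judged:
By the outcome, as a careful person would: the job done as asked, in the order asked, and still so for the second after the job is handed in, with the robot touching nothing.
It also fails if it takes over 72 s, if anything falls off the work surface, if the arm or the gripper's body presses on something with over 40 N, if the wrist force passes 120 N, or if a joint passes its speed limit or range.

## Working session

There is one attempt and no reset: what is moved stays moved. The work goes in short steps, Python scripts to look and compute and a tool call to move; the robot and the scene stay as the last step left them, time stands still between calls to the robot, and variables do not carry over. Pictures are saved under pics/ and viewed, at most 12 in all, crops included, and the job is handed in when it is done.

Besides the shell and the picture viewer there is one more tool, called by a JSON object that holds its "name" and its "arguments". jog_arm: Moves the arm, as the interface text tells. Scaled input: -1 to 1 covers 0.04 m each way for a shift and 0.08 rad each way for a turn. Its arguments: {"type":"object","properties":{"commands":{"type":"array"}},"required":["commands"]}

```bash
mkdir -p pics; ls
cat > h.py <<'E'
import numpy as np,cv2
from scipy.spatial.transform import Rotation as R
from cell import status,snapshot,ctrl
def rot(q): return R.from_quat([q[1],q[2],q[3],q[0]]).as_matrix()
def cam(name):
    o=status.get_obs(); s=snapshot(name)
    if name=="wrist":
        T=np.eye(4);T[:3,:3]=rot(o["orientation"]);T[:3,3]=o["tcp_pos"];M=T@np.array(s["mount"])
        s["Rm"],s["p"]=M[:3,:3],M[:3,3]
    else:
        a=np.array(s["attitude"]); s["Rm"]=rot(a) if a.size==4 else a; s["p"]=np.array(s["position"])
    return s
def rays(s,uv):
    uv=np.array(uv,float).reshape(-1,1,2)
    n=cv2.undistortPoints(uv,np.array(s["camera_matrix"]),np.array(s["distortion"],float)).reshape(-1,2)
    return np.c_[n[:,0],-n[:,1],-np.ones(len(n))]@s["Rm"].T
def onplane(s,uv,z):
    d=rays(s,uv); return s["p"]+d*((z-s["p"][2])/d[:,2])[:,None]
def bydepth(s,uv):
    uv=np.array(uv).reshape(-1,2).astype(int); return s["p"]+rays(s,uv)*s["z_map"][uv[:,1],uv[:,0]][:,None]
def save(s,n): cv2.imwrite("pics/"+n+".png",s["img"][:,:,::-1])
E
python3 - <<'E'
from h import *
o=status.get_obs();print({k:np.round(v,3).tolist() for k,v in o.items()})
ims=[]
for n in("scene","top"):
    s=cam(n);save(s,n);print(n,s["p"],s["attitude"],s["camera_matrix"],s["distortion"])
E
```

```text
pics
{'clock': 0.0, 'joints': [1.152, 0.435, 0.025, 1.574, -0.012, 1.134, -0.075], 'qd': [0.0, -0.002, -0.001, 0.002, 0.001, -0.002, 0.002], 'joint_torque': [0.001, -66.783, 0.986, -31.446, -0.06, 0.043, 0.0], 'tcp_pos': [193.888, -593.644, 225.968], 'orientation': [-0.001, 0.988, 0.157, -0.0], 'ft_force': [-0.402, -0.139, -0.094], 'torque': [-0.028, 0.003, 0.007], 'grasp_force': 0.0, 'finger_gap': 91.658}
scene [ 840.0522884  -449.22256868  895.17741695] [0.9187219  0.28419474 0.08522121 0.26061611] [[417.11262457   0.         283.7124951 ]
 [  0.         417.11262457 211.59251373]
 [  0.           0.           1.        ]] [-0.11978895  0.          0.          0.          0.        ]
top [ 322.55664877   32.13480644 1339.11550182] [ 0.71200497  0.05707683 -0.06131127 -0.69716001] [[444.55956017   0.         282.01928167]
 [  0.         444.55956017 208.41584648]
 [  0.           0.           1.        ]] [-0.11580926  0.          0.          0.          0.        ]
```

View pics/scene.png

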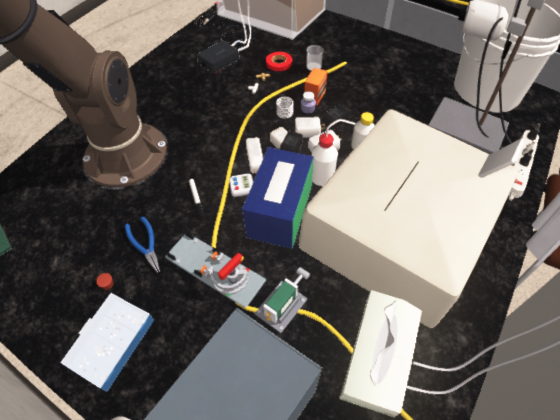

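View pics/top.png

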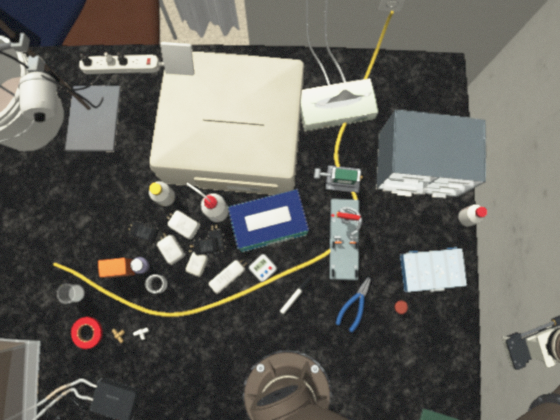

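The scene view shows the dock at about (215,265), with the rack and green manifold at (283,300). In the top view the dock spans (345,200–278) with its cam away from the robot. The manifold is at (346,174) with its T-bolt pointing left, at (318,175). I'll crop in closer.

Run:
```python
from h import *
s=cam("top");c=cam("scene")
a=s["img"][150:290,295:425];b=c["img"][220:340,155:325]
a=cv2.resize(a,None,fx=4,fy=4,interpolation=3);b=cv2.resize(b,None,fx=4,fy=4,interpolation=3)
for n,i in(("ctop",a),("cscene",b)): cv2.imwrite(f"pics/{n}.png",i[:,:,::-1])
def masks(s):
    h=cv2.cvtColor(s["img"],cv2.COLOR_RGB2HSV)
    H,S,V=[h[...,i].astype(int) for i in range(3)]
    return dict(green=(H>45)&(H<90)&(S>100)&(V>40),red=((H<5)|(H>174))&(S>150)&(V>100))
for nm,s,z,box in(("top",s,{"green":74,"red":98},(295,150,425,290)),("scene",c,{"green":74,"red":98},(155,220,325,340))):
    for k,m in masks(s).items():
        x0,y0,x1,y1=box;mm=np.zeros(m.shape,np.uint8);mm[y0:y1,x0:x1]=m[y0:y1,x0:x1]
        n,l,st,ce=cv2.connectedComponentsWithStats(mm)
        for i in range(1,n):
            if st[i,4]>25:
                r=cv2.minAreaRect(np.argwhere(l==i)[:,::-1].astype(np.float32))
                ys,xs=np.where(l==i);P=bydepth(s,np.c_[xs,ys]);P=P[P[:,2]>z[k]-6]
                print(nm,k,st[i],np.round(r[0],1),np.round(r[1],1),"plane",onplane(s,[r[0]],z[k]).round(1),"depth med",np.median(P,0).round(1),len(P),P.min(0).round(),P.max(0).round())
                if len(P)>5:
                    r=cv2.minAreaRect(P[:,:2].astype(np.float32));print("   rect",np.round(r[0],1),np.round(r[1],1),round(r[2],1))
```

```text
top red [337 212  23   8  94] [347.9 215.8] [22.2  4.9] plane [[ 515.4 -160.4   98. ]] depth med [ 514.9 -161.    97.4] 93 [ 323. -192.   92.] [ 526.   32. 1339.]
   rect [435.5 -64.8] [ 47.7 293.9] 40.2
scene green [292 220   9  27 123] [295.8 233. ] [ 7.1 26.4] plane [[591.7  -9.5  74. ]] depth med [580.5   0.8  86.6] 29 [574.  -8.  68.] [583.  21. 120.]
   rect [578.8   6.2] [ 0.8 30.4] 16.0
scene green [267 282  28  29 372] [281.  296.4] [13.8 28.3] plane [[ 645.8 -160.2   74. ]] depth med [ 645.  -160.    73.2] 370 [ 629. -449.   69.] [ 840. -128.  895.]
   rect [ 722.2 -297.1] [ 55.4 380.7] 29.5
scene red [218 253  24  26 245] [230.5 265.5] [ 8.5 31.1] plane [[ 521.9 -165.5   98. ]] depth med [ 519.1 -164.1   96.6] 174 [ 508. -449.   92.] [ 840. -131.  895.]
   rect [ 660.8 -307.5] [ 55.3 453.7] 44.7
```

View pics/ctop.png

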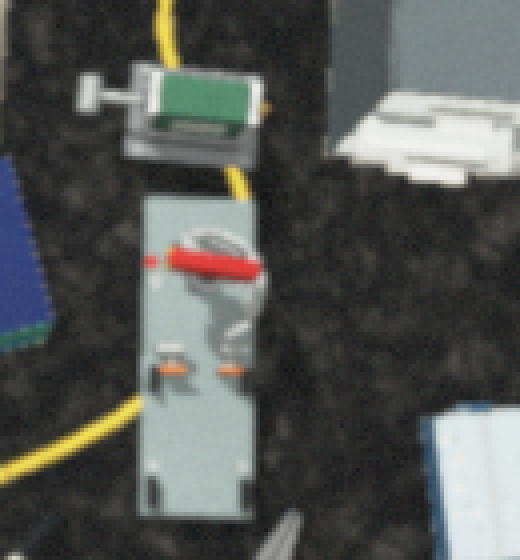

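View pics/cscene.png

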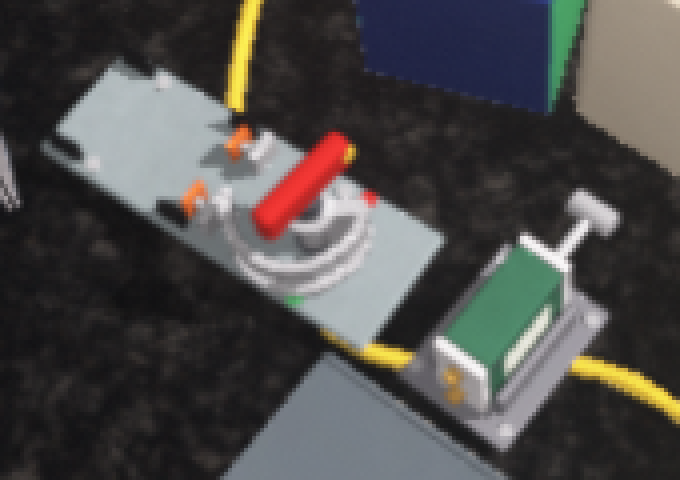

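The top crop shows the dock plate with corners at about (331,199), (359,200), (329,279) and (358,280). The cam handle lies at (348,216) with its yellow band on the left, so it is open. In the rack, the manifold's bolt points left (+y) and its stubs point right. Next I'll measure the frames and check clearances.

Run:
```python
from h import *
s=cam("top");img=s["img"];Z=s["z_map"]
h=cv2.cvtColor(img,cv2.COLOR_RGB2HSV).astype(int);H,S,V=h[...,0],h[...,1],h[...,2]
box=np.zeros(Z.shape,bool);box[196:283,325:364]=1
yy,xx=np.mgrid[:420,:560];P=bydepth(s,np.c_[xx.ravel(),yy.ravel()]).reshape(420,560,3)
P[Z==0]=np.nan
m=box&(P[...,2]>13)&(P[...,2]<27)&(V>110)&(S<60)
Q=P[m];
uv=np.argwhere(m)[:,::-1].astype(np.float32)
uv=cv2.convexHull(uv);W=onplane(s,uv,20)[:,:2].astype(np.float32)
r=cv2.minAreaRect(W);print("plate",r,len(Q),np.median(Q[:,2]))
# top face of manifold: pixels high 66..80 near rack
b=np.zeros(Z.shape,bool);b[164:192,300:364]=1
m=b&(P[...,2]>66)&(P[...,2]<82);uv=cv2.convexHull(np.argwhere(m)[:,::-1].astype(np.float32))
print("mtop",cv2.minAreaRect(onplane(s,uv,74)[:,:2].astype(np.float32)),m.sum())
m=b&(P[...,2]>35)&(P[...,2]<62)&(xx<326);print("tbar",np.median(P[m],0),m.sum(),P[m].min(0),P[m].max(0))
for n,sat in(("orange",(H>5)&(H<16)&(S>140)&(V>120)),("yel",(H>20)&(H<32)&(S>150))):
    mm=sat&box
    if mm.any():print(n,mm.sum(),np.nanmedian(P[mm],0))
# height grid x rows 300..760 step 20, y cols -330..60
print("y",list(range(60,-341,-25)))
for x in range(740,340,-25):
    row=[]
    for y in range(60,-341,-25):
        k=(abs(P[...,0]-x)<13)&(abs(P[...,1]-y)<13);row.append(int(np.nanmax(P[...,2][k])) if k.any() else -1)
    print(x,row)
c=cam("scene");h=cv2.cvtColor(c["img"],cv2.COLOR_RGB2HSV).astype(int)
m=(h[...,0]>5)&(h[...,0]<16)&(h[...,1]>140)&(h[...,2]>120);m[:, :190]=0;m[:,235:]=0;m[:245]=0;m[285:]=0
ys,xs=np.where(m);print("orange scene",np.median(bydepth(c,np.c_[xs,ys]),0),len(xs))
```

```text
plate ((458.7339782714844, -158.87054443359375), (81.6875228881836, 239.57469177246094), 89.68315887451172) 1699 19.93688678154058
mtop ((641.2142944335938, -160.12905883789062), (86.69400787353516, 34.1507568359375), 84.93995666503906) 303
tbar [647.98475287 -75.98148839  51.04816109] 68 [636.2906125  -99.66031967  37.9142334 ] [662.72716092 -66.67791195  57.06791387]
orange 9 [ 446.98093672 -133.97712078   42.96394749]
yel 25 [ 421.14289141 -113.66475265    7.71880425]
y [60, 35, 10, -15, -40, -65, -90, -115, -140, -165, -190, -215, -240, -265, -290, -315, -340]
740 [176, 177, 176, 172, 8, 5, 5, 5, 11, 6, 5, 6, 6, 204, 205, 204, 204]
715 [177, 175, 176, 172, 5, 7, 6, 5, 14, 3, 4, 4, 8, 203, 203, 204, 206]
690 [175, 175, 177, 170, 6, 5, 8, 21, 25, 20, 17, 6, 8, 204, 206, 205, 204]
665 [177, 176, 179, 168, 6, 57, 56, 76, 80, 77, 75, 18, 4, 204, 204, 204, 206]
640 [178, 178, 176, 172, 7, 55, 56, 79, 80, 80, 78, 66, 6, 205, 206, 204, 204]
615 [175, 177, 178, 159, 6, 5, 7, 39, 74, 76, 78, 19, 5, 204, 205, 204, 205]
590 [154, 161, 163, 128, 8, 7, 7, 20, 21, 6, 18, 6, 5, 131, 133, 132, 153]
565 [129, 129, 132, 130, 6, 5, 5, 26, 25, 26, 27, 6, 7, 5, 4, 5, 9]
540 [132, 129, 131, 130, 126, 5, 8, 26, 65, 63, 61, 5, 5, 6, 5, 4, 6]
515 [131, 132, 131, 130, 131, 7, 8, 97, 101, 102, 100, 5, 5, 6, 5, 6, 5]
490 [133, 130, 132, 130, 131, 7, 6, 25, 28, 62, 61, 56, 4, 8, 5, 6, 6]
465 [130, 132, 130, 132, 129, 7, 5, 34, 43, 59, 61, 5, 5, 5, 7, 6, 5]
440 [131, 127, 125, 6, 6, 8, 5, 41, 42, 42, 42, 4, 6, 7, 5, 6, 4]
415 [16, 6, 6, 10, 6, 6, 14, 25, 25, 25, 24, 4, 5, 6, 5, 8, 46]
390 [26, 8, 5, 7, 15, 13, 15, 27, 26, 25, 26, 6, 5, 4, 4, 8, 45]
365 [25, 24, 14, 14, 15, 6, 7, 37, 25, 26, 39, 7, 5, 6, 8, 4, 44]
orange scene [ 448.32802216 -148.23371615   37.26779491] 45
```

{"name": "jog_arm", "arguments": {"commands": [[1, 0, 0, 0, 0, 0, 0]]}}

```text
clock: 0.38
tcp_pos: [194.1, -594.0, 226.6]
orientation: [-0.0, 0.988, 0.157, -0.0]
ft_force: [1.5, -0.2, -0.1]
finger_gap: 91.9
grasp_force: 0.0
```

{"name": "jog_arm", "arguments": {"commands": [[1, 0, 0, 0, 0, 0, -1], [1, 0, 0, 0, 0, 0, -1], [1, 0, 0, 0, 0, 0, -1], [1, 0, 0, 0, 0, 0, -1], [1, 0, 0, 0, 0, 0, -1]]}}

```text
clock: 0.8
tcp_pos: [194.1, -594.1, 226.7]
orientation: [-0.0, 0.936, 0.352, -0.0]
ft_force: [-0.6, -0.4, 0.1]
finger_gap: 91.8
grasp_force: 0.0
```

{"name": "jog_arm", "arguments": {"commands": [[1, 0, 0, 0, 0, 0, -1], [1, 0, 0, 0, 0, 0, -1], [1, 0, 0, 0, 0, 0, -1], [1, 0, 0, 0, 0, 0, -1], [1, 0, 0, 0, 0, 0, -1]]}}

```text
clock: 1.22
tcp_pos: [194.0, -594.1, 226.7]
orientation: [0.0, 0.847, 0.531, -0.0]
ft_force: [0.6, -0.3, -0.6]
finger_gap: 91.5
grasp_force: 0.0
```

{"name": "jog_arm", "arguments": {"commands": [[1, 0, 0, 0, 0, 0, -1], [1, 0, 0, 0, 0, 0, -1], [1, 0, 0, 0, 0, 0, -1], [1, 0, 0, 0, 0, 0, -1], [1, 0, 0, 0, 0, 0, -0.6]]}}

```text
clock: 1.63
tcp_pos: [194.0, -594.1, 226.7]
orientation: [-0.0, 0.736, 0.677, -0.0]
ft_force: [-1.1, 0.3, -0.4]
finger_gap: 91.7
grasp_force: 0.0
```

```bash
cat >> h.py <<'E'
def to(target,drz=0):
    "tool-frame shift to a world TCP target, in rows of 1; plus yaw, tilt"
    o=status.get_obs();M=rot(o["orientation"]);p=np.array(o["tcp_pos"])
    d=M.T@(np.array(target)-p)/40
    print("tcp",p.round(1),"yaw(x) %.2f"%np.degrees(np.arctan2(M[1,0],M[0,0])),"z",M[:,2].round(3),"rows",d.round(2),"gap",round(o["finger_gap"],1),"F",np.round(o["ft_force"],1),"j",np.round(o["joints"],2),"t",o["clock"])
    return d
E
python3 -c "
from h import *
to([500,-180,250])"
```

```text
tcp [ 194.  -594.1  226.7] yaw(x) 85.26 z [-0.  0. -1.] rows [10.95  6.77 -0.58] gap 91.7 F [-1.1  0.3 -0.4] j [ 1.33  0.45 -0.24  1.56  0.11  1.15  0.99] t 1.6333
```

{"name": "jog_arm", "arguments": {"commands": [[1, 0.73, 0.45, -0.04, 0, 0, 0], [1, 0.73, 0.45, -0.04, 0, 0, 0], [1, 0.73, 0.45, -0.04, 0, 0, 0], [1, 0.73, 0.45, -0.04, 0, 0, 0], [1, 0.73, 0.45, -0.04, 0, 0, 0]]}}

```text
clock: 2.05
tcp_pos: [297.1, -455.2, 234.9]
orientation: [0.0, 0.737, 0.676, -0.0]
ft_force: [0.4, -0.3, -0.0]
finger_gap: 91.8
grasp_force: 0.0
```

{"name": "jog_arm", "arguments": {"commands": [[1, 0.73, 0.45, -0.04, 0, 0, 0], [1, 0.73, 0.45, -0.04, 0, 0, 0], [1, 0.73, 0.45, -0.04, 0, 0, 0], [1, 0.73, 0.45, -0.04, 0, 0, 0], [1, 0.73, 0.45, -0.04, 0, 0, 0]]}}

```text
clock: 2.47
tcp_pos: [399.5, -317.5, 243.1]
orientation: [0.0, 0.737, 0.676, -0.0]
ft_force: [0.9, -0.3, 0.1]
finger_gap: 91.6
grasp_force: 0.0
```

{"name": "jog_arm", "arguments": {"commands": [[1, 0.73, 0.45, -0.04, 0, 0, 0], [1, 0.73, 0.45, -0.04, 0, 0, 0], [1, 0.73, 0.45, -0.04, 0, 0, 0], [1, 0.73, 0.45, -0.04, 0, 0, 0], [1, 0.73, 0.45, -0.04, 0, 0, 0]]}}

```text
clock: 2.88
tcp_pos: [501.9, -179.9, 251.0]
orientation: [0.0, 0.737, 0.676, 0.0]
ft_force: [0.8, -0.8, 0.3]
finger_gap: 92.0
grasp_force: 0.0
```

```bash
python3 -c "
from h import *
to([643,-160,200])
s=cam('wrist');save(s,'w1');print(s['p'],s['Rm'].round(2))"
```

```text
tcp [ 501.9 -179.9  251. ] yaw(x) 85.00 z [ 0. -0. -1.] rows [0.8  3.47 1.28] gap 92.0 F [ 0.8 -0.8  0.3] j [ 0.6   0.31 -0.46  1.73  0.15  1.14  0.01] t 2.8833
[ 509.26866341 -102.6298905   409.39073767] [[ 1.    0.08  0.03]
 [-0.09  0.95  0.29]
 [-0.   -0.29  0.96]]
```

View pics/w1.png

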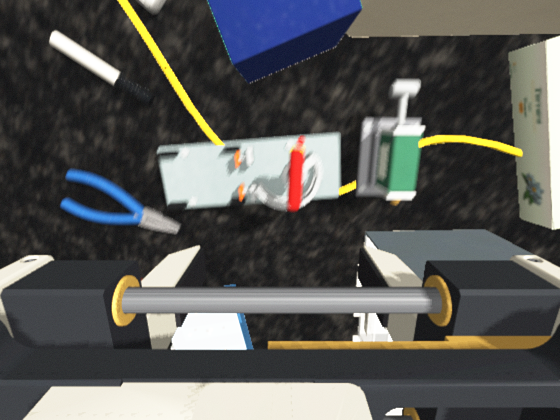

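The wrist view shows the whole dock (160–340, 135–208), the handle at (296,177), and the manifold at (405,160) with its T-bar at (404,90). I'll measure all of these here.

```bash
cat > meas.py <<'E'
from h import *
def meas(name='wrist',ymax=220):
    s=cam(name);h=cv2.cvtColor(s["img"],cv2.COLOR_RGB2HSV).astype(int);H,S,V=h[...,0],h[...,1],h[...,2]
    yy,xx=np.mgrid[:420,:560];P=bydepth(s,np.c_[xx.ravel(),yy.ravel()]).reshape(420,560,3);P[s["z_map"]==0]=np.nan
    roi=(yy<ymax)&(P[...,1]<-55)&(P[...,0]>320)&(P[...,0]<700)&(P[...,1]>-230)
    def rect(n,m,z):
        l=cv2.connectedComponentsWithStats(m.astype(np.uint8));
        if l[0]<2: print(n,"none");return
        i=1+np.argmax(l[2][1:,4]);m=l[1]==i
        W=onplane(s,np.argwhere(m)[:,::-1].astype(float),z)[:,:2].astype(np.float32)
        r=cv2.minAreaRect(W);v,e=np.linalg.eigh(np.cov(W.T));a=np.degrees(np.arctan2(e[1,1],e[0,1]))%180
        print(n,"ctr",np.round(r[0],1),"size",np.round(r[1],1),"rectang",round(r[2],1),"pca",round(a,1),"zmed",round(np.nanmedian(P[...,2][m]),1),m.sum())
    rect("plate",roi&(P[...,2]>14)&(P[...,2]<27)&(V>100)&(S<70)&(P[...,0]<590),20)
    rect("mtop",roi&(P[...,2]>68)&(P[...,2]<82)&(P[...,0]>590),74)
    rect("green",roi&(H>45)&(H<90)&(S>100)&(V>30)&(P[...,2]>66)&(P[...,0]>590),74)
    rect("tbar",roi&(P[...,2]>35)&(P[...,2]<64)&(P[...,0]>600)&(P[...,1]>-90),54)
    rect("red",roi&((H<6)|(H>174))&(S>140)&(V>80)&(P[...,2]>91),98)
    for k,y in(("L",1),("R",-1)):
        rect("orange"+k,roi&(H>5)&(H<18)&(S>120)&(V>90)&(P[...,0]<500)&((P[...,1]+159)*y>0),40)
    return s,P
if __name__=="__main__": meas()
E
python3 meas.py
```

```text
plate ctr [ 459.9 -163. ] size [ 83.5 238.4] rectang 89.3 pca 1.3 zmed 20.3 7979
mtop ctr [ 642.1 -160.6] size [79.4 34.1] rectang 85.1 pca 85.0 zmed 73.9 1942
green ctr [ 641.6 -160.7] size [64.4 34. ] rectang 84.9 pca 85.8 zmed 73.9 1573
tbar ctr [648.3 -80.4] size [18.3 31.5] rectang 85.4 pca 175.7 zmed 52.2 421
red ctr [ 516.9 -163.9] size [65.1 14.6] rectang 82.1 pca 82.4 zmed 97.7 745
orangeL ctr [ 448.6 -141.4] size [17.7  6.4] rectang 85.4 pca 85.4 zmed 37.8 44
orangeR ctr [ 447.3 -183.9] size [20.4  6.5] rectang 83.0 pca 83.7 zmed 35.9 48
```

{"name": "jog_arm", "arguments": {"commands": [[1, 0.2, 0.86, 0.2, 0, 0, 0], [1, 0.2, 0.86, 0.2, 0, 0, 0], [1, 0.2, 0.86, 0.2, 0, 0, 0], [1, 0.19, 0.86, 0.2, 0, 0, 0], [1, 0, 0, 0.8, 0, 0, 0]]}}

```text
clock: 3.4
tcp_pos: [649.3, -159.8, 190.1]
orientation: [0.004, 0.737, 0.676, 0.004]
ft_force: [-0.6, 0.3, 0.6]
finger_gap: 92.0
grasp_force: 0.0
```

{"name": "jog_arm", "arguments": {"commands": [[1, 0, 0, 0.9, 0, 0, 0], [1, 0, 0, 0.9, 0, 0, 0], [1, 0, 0, 0.9, 0, 0, 0], [1, 0, 0, 0.85, 0, 0, 0], [1, 0, 0, 0, 0, 0, 0]]}}

```text
clock: 3.82
tcp_pos: [636.0, -162.0, 37.7]
orientation: [-0.004, 0.737, 0.676, -0.004]
ft_force: [-1.5, 0.1, -1.5]
finger_gap: 91.8
grasp_force: 0.0
```

```bash
python3 -c "
from h import *
to([641.8,-160.5,45])"
```

```text
tcp [ 636.  -162.    37.7] yaw(x) 85.01 z [-0.011  0.001 -1.   ] rows [ 0.05  0.14 -0.18] gap 91.8 F [-1.5  0.1 -1.5] j [ 0.41  0.72 -0.38  1.63  0.33  0.87 -0.19] t 3.8167
```

{"name": "jog_arm", "arguments": {"commands": [[1, 0, 0, 0, 0, 0, 0], [1, 0, 0, 0, 0, 0, 0]]}}

```text
clock: 3.98
tcp_pos: [642.2, -162.0, 46.7]
orientation: [0.001, 0.737, 0.676, 0.001]
ft_force: [0.2, -0.2, 1.1]
finger_gap: 91.8
grasp_force: 0.0
```

```bash
python3 -c "
from h import *
to([641.8,-160.5,45])"
```

```text
tcp [ 642.2 -162.    46.7] yaw(x) 85.00 z [ 0.002 -0.    -1.   ] rows [ 0.04 -0.01  0.04] gap 91.8 F [ 0.2 -0.2  1.1] j [ 0.41  0.71 -0.39  1.63  0.33  0.87 -0.19] t 3.9833
```

{"name": "jog_arm", "arguments": {"commands": [[0.2, 0.03, 0, 0.05, 0, 0, 0], [0.2, 0, 0, 0, 0, 0, 0], [0.2, 0, 0, 0, 0, 0, 0], [0.2, 0, 0, 0, 0, 0, 0], [0.2, 0, 0, 0, 0, 0, 0]]}}

```text
clock: 4.4
tcp_pos: [641.4, -160.7, 43.5]
orientation: [0.0, 0.737, 0.676, 0.0]
ft_force: [-0.7, -1.0, 0.5]
finger_gap: 63.0
grasp_force: 0.0
```

{"name": "jog_arm", "arguments": {"commands": [[0, 0, 0, 0, 0, 0, 0], [0, 0, 0, 0, 0, 0, 0], [0, 0, 0, 0, 0, 0, 0]]}}

```text
clock: 4.65
tcp_pos: [641.1, -160.6, 42.8]
orientation: [0.0, 0.737, 0.676, -0.0]
ft_force: [-0.9, -0.0, 0.8]
finger_gap: 43.1
grasp_force: 0.0
```

{"name": "jog_arm", "arguments": {"commands": [[0, 0, 0, 0, 0, 0, 0], [0, 0, 0, 0, 0, 0, 0], [0, 0, 0, 0, 0, 0, 0], [0, 0, 0, 0, 0, 0, 0]]}}

```text
clock: 4.98
tcp_pos: [641.4, -160.5, 42.8]
orientation: [0.0, 0.737, 0.676, 0.0]
ft_force: [1.6, -0.0, -0.9]
finger_gap: 31.9
grasp_force: 30.0
```

{"name": "jog_arm", "arguments": {"commands": [[0, 0, 0, -0.3, 0, 0, 0], [0, 0, 0, -0.6, 0, 0, 0], [0, 0, 0, -0.8, 0, 0, 0], [0, 0, 0, -0.8, 0, 0, 0], [0, 0, 0, -0.7, 0, 0, 0]]}}

```text
clock: 5.4
tcp_pos: [640.4, -160.4, 172.4]
orientation: [-0.0, 0.737, 0.676, -0.0]
ft_force: [0.9, 0.1, -3.3]
finger_gap: 31.9
grasp_force: 30.0
```

{"name": "jog_arm", "arguments": {"commands": [[0, -0.08, -0.7, 0, 0, 0, 0], [0, -0.08, -0.9, 0, 0, 0, 0], [0, -0.08, -0.9, 0, 0, 0, 0], [0, -0.08, -0.9, 0, 0, 0, 0], [0, -0.08, -0.9, 0, 0, 0, 0]]}}

```text
clock: 5.82
tcp_pos: [465.6, -161.3, 170.4]
orientation: [-0.001, 0.737, 0.676, -0.001]
ft_force: [-0.1, -0.4, -2.6]
finger_gap: 31.6
grasp_force: 30.0
```

{"name": "jog_arm", "arguments": {"commands": [[0, 0, 0, 0, 0, 0, 0.5], [0, 0, 0, 0, 0, 0, 1], [0, 0, 0, 0, 0, 0, 1], [0, 0, 0, 0, 0, 0, 1], [0, 0, 0, 0, 0, 0, 1]]}}

```text
clock: 6.23
tcp_pos: [467.4, -161.4, 170.7]
orientation: [-0.0, 0.847, 0.531, -0.001]
ft_force: [-0.3, 0.6, -3.9]
finger_gap: 31.6
grasp_force: 30.0
```

{"name": "jog_arm", "arguments": {"commands": [[0, 0, 0, 0, 0, 0, 1], [0, 0, 0, 0, 0, 0, 1], [0, 0, 0, 0, 0, 0, 1], [0, 0, 0, 0, 0, 0, 1], [0, 0, 0, 0, 0, 0, 1]]}}

```text
clock: 6.65
tcp_pos: [467.5, -161.3, 170.6]
orientation: [-0.0, 0.936, 0.352, -0.001]
ft_force: [-0.9, 0.7, -3.3]
finger_gap: 31.8
grasp_force: 30.0
```

{"name": "jog_arm", "arguments": {"commands": [[0, 0, 0, 0, 0, 0, 1], [0, 0, 0, 0, 0, 0, 1], [0, 0, 0, 0, 0, 0, 1], [0, 0, 0, 0, 0, 0, 1], [0, 0, 0, 0, 0, 0, 1]]}}

```text
clock: 7.07
tcp_pos: [467.5, -161.2, 170.6]
orientation: [-0.0, 0.987, 0.159, -0.001]
ft_force: [0.5, -0.9, -3.6]
finger_gap: 32.4
grasp_force: 30.0
```

{"name": "jog_arm", "arguments": {"commands": [[0, 0, 0, 0, 0, 0, 1], [0, 0, 0, 0, 0, 0, 1], [0, 0, 0, 0, 0, 0, 1], [0, 0, 0, 0, 0, 0, 1], [0, 0, 0, 0, 0, 0, 0.3]]}}

```text
clock: 7.48
tcp_pos: [467.6, -161.2, 170.6]
orientation: [-0.0, 1.0, -0.012, -0.001]
ft_force: [0.1, -0.0, -4.4]
finger_gap: 31.9
grasp_force: 30.0
```

{"name": "jog_arm", "arguments": {"commands": [[0, 0, 0, 0, 0, 0, 0], [0, 0, 0, 0, 0, 0, 0]]}}

```text
clock: 7.65
tcp_pos: [468.0, -161.3, 170.7]
orientation: [-0.0, 1.0, -0.009, -0.0]
ft_force: [0.1, -0.1, -4.4]
finger_gap: 31.8
grasp_force: 30.0
```

```bash
python3 -c "
from h import *
to([465,-240,27])
s=cam('wrist');save(s,'w2')"
```

```text
tcp [ 468.  -161.3  170.7] yaw(x) -1.02 z [-0.001  0.    -1.   ] rows [-0.04  1.97  3.59] gap 31.8 F [ 0.1 -0.1 -4.4] j [ 0.36  0.3  -0.17  1.94  0.06  0.91 -1.43] t 7.65
```

View pics/w2.png

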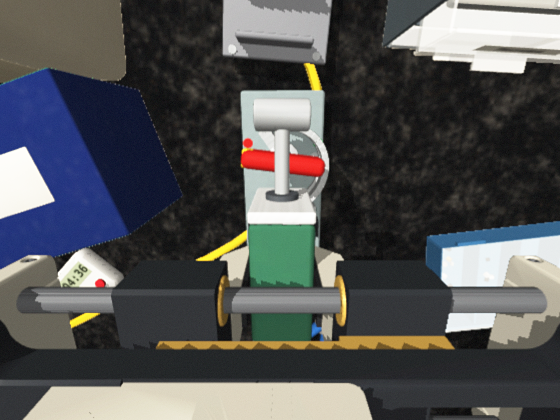

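The manifold is held with its bolt toward +x, over the dock. The handle is at (282,162) and the free bench to the right is clear. Next I'll carry it there.

{"name": "jog_arm", "arguments": {"commands": [[0, -0.02, 0.5, 0, 0, 0, 0], [0, -0.02, 0.8, 0, 0, 0, 0], [0, 0, 0.67, 0, 0, 0, 0], [0, 0, 0, 0.8, 0, 0, 0], [0, 0, 0, 0.9, 0, 0, 0]]}}

```text
clock: 8.12
tcp_pos: [466.9, -243.6, 104.1]
orientation: [0.002, 1.0, -0.011, 0.003]
ft_force: [0.5, 0.1, -5.5]
finger_gap: 32.0
grasp_force: 30.0
```

{"name": "jog_arm", "arguments": {"commands": [[0, 0, 0, 0.9, 0, 0, 0], [0, 0, 0, 0.5, 0, 0, 0], [0, 0, 0, 0.3, 0, 0, 0], [0, 0, 0, 0, 0, 0, 0], [0, 0, 0, 0, 0, 0, 0]]}}

```text
clock: 8.53
tcp_pos: [464.9, -240.1, 34.4]
orientation: [-0.0, 1.0, -0.01, -0.001]
ft_force: [0.7, -0.3, -2.9]
finger_gap: 31.8
grasp_force: 30.0
```

```bash
python3 -c "
from h import *
to([465,-240,25])"
```

```text
tcp [ 464.9 -240.1   34.4] yaw(x) -1.10 z [-0.001  0.001 -1.   ] rows [ 0.   -0.    0.24] gap 31.8 F [ 0.7 -0.3 -2.9] j [ 0.46  0.52 -0.12  2.01  0.1   0.62 -1.31] t 8.5333
```

{"name": "jog_arm", "arguments": {"commands": [[0, 0, 0, 0.15, 0, 0, 0], [0, 0, 0, 0.07, 0, 0, 0], [0, 0, 0, 0, 0, 0, 0], [0, 0, 0, 0, 0, 0, 0]]}}

```text
clock: 8.87
tcp_pos: [465.4, -240.4, 26.4]
orientation: [0.0, 1.0, -0.01, 0.0]
ft_force: [0.6, 0.3, -3.4]
finger_gap: 32.0
grasp_force: 30.0
```

{"name": "jog_arm", "arguments": {"commands": [[0, 0, 0, 0.04, 0, 0, 0], [0, 0, 0, 0, 0, 0, 0], [0, 0, 0, 0, 0, 0, 0]]}}

```text
clock: 9.12
tcp_pos: [465.6, -240.5, 24.7]
orientation: [0.0, 1.0, -0.01, 0.0]
ft_force: [0.7, -0.5, -1.4]
finger_gap: 31.1
grasp_force: 30.0
```

{"name": "jog_arm", "arguments": {"commands": [[0, 0, 0, 0.03, 0, 0, 0], [0, 0, 0, 0, 0, 0, 0]]}}

```text
clock: 9.28
tcp_pos: [465.6, -240.6, 24.6]
orientation: [0.0, 1.0, -0.01, 0.001]
ft_force: [-3.3, 0.8, 16.2]
finger_gap: 31.7
grasp_force: 30.0
```

{"name": "jog_arm", "arguments": {"commands": [[0.55, 0, 0, 0, 0, 0, 0], [0.55, 0, 0, 0, 0, 0, 0], [0.55, 0, 0, 0, 0, 0, 0], [0.55, 0, 0, -0.4, 0, 0, 0], [0.55, 0, 0, -0.5, 0, 0, 0]]}}

```text
clock: 9.7
tcp_pos: [464.0, -239.7, 58.2]
orientation: [-0.001, 1.0, -0.01, -0.002]
ft_force: [0.4, 0.2, 0.5]
finger_gap: 50.6
grasp_force: 0.0
```

{"name": "jog_arm", "arguments": {"commands": [[0, 0, 0, -0.4, 0, 0, 0], [0, 0, 0, 0, 0, 0, 0], [0, 0, -0.5, 0, 0, 0, 0], [0, 0, -0.6, 0, 0, 0, 0], [0, 0, 0, 0, 0, 0, 0]]}}

```text
clock: 10.12
tcp_pos: [466.1, -191.6, 74.6]
orientation: [-0.001, 1.0, -0.008, -0.0]
ft_force: [-0.6, 0.4, 0.2]
finger_gap: 21.7
grasp_force: 0.0
```

{"name": "jog_arm", "arguments": {"commands": [[0, 0, 0, 0, 0, 0, 0], [0, 0, 0, 0, 0, 0, 0]]}}

```text
clock: 10.28
tcp_pos: [465.9, -196.6, 74.8]
orientation: [0.0, 1.0, -0.01, -0.0]
ft_force: [-0.4, -0.3, -0.5]
finger_gap: 8.4
grasp_force: 0.0
```

```bash
python3 -c "
from h import *
to([465,-196,45])
s,c=cam('top'),cam('scene')
for a,n,b in((s,'t3',(170,280,300,430)),(c,'s3',(220,340,140,320))):
  i=cv2.resize(a['img'][b[0]:b[1],b[2]:b[3]],None,fx=3,fy=3);cv2.imwrite('pics/%s.png'%n,i[:,:,::-1])
a=cv2.imread('pics/t3.png');b=cv2.imread('pics/s3.png');H=max(a.shape[0],b.shape[0])
p=lambda x:cv2.copyMakeBorder(x,0,H-x.shape[0],0,0,0)
j=np.hstack([p(a),p(b)]);j=cv2.resize(j,None,fx=800/j.shape[1],fy=800/j.shape[1]);cv2.imwrite('pics/j3.png',j)"
```

```text
tcp [ 465.9 -196.6   74.8] yaw(x) -1.15 z [-0. -0. -1.] rows [-0.02 -0.01  0.74] gap 8.4 F [-0.4 -0.3 -0.5] j [ 0.39  0.44 -0.13  2.02  0.09  0.69 -1.38] t 10.2833
```

View pics/j3.png

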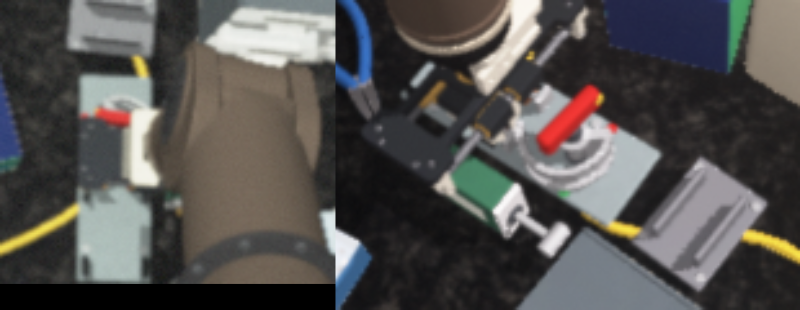

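The block stands upright on the bench beside the dock, bolt toward +x, with the shut fingers on its +y side. I'll topple it toward −y.

{"name": "jog_arm", "arguments": {"commands": [[0, 0, 0, 0.4, 0, 0, 0], [0, 0, 0, 0.35, 0, 0, 0], [0, 0, 0, 0, 0, 0, 0], [0, 0, 0.15, 0, 0, 0, 0], [0, 0, 0.15, 0, 0, 0, 0]]}}

```text
clock: 10.8
tcp_pos: [464.9, -209.3, 44.5]
orientation: [0.0, 1.0, -0.011, -0.001]
ft_force: [0.6, 0.2, 0.6]
finger_gap: 0.2
grasp_force: 0.2
```

{"name": "jog_arm", "arguments": {"commands": [[0, 0, 0.15, 0, 0, 0, 0], [0, 0, 0.15, 0, 0, 0, 0], [0, 0, 0.15, 0, 0, 0, 0], [0, 0, 0.15, 0, 0, 0, 0], [0, 0, 0.15, 0, 0, 0, 0]]}}

```text
clock: 11.22
tcp_pos: [467.0, -237.8, 48.5]
orientation: [0.0, 1.0, -0.009, 0.002]
ft_force: [0.3, -0.2, -0.1]
finger_gap: 0.6
grasp_force: 0.0
```

{"name": "jog_arm", "arguments": {"commands": [[0, 0, 0.1, 0, 0, 0, 0], [0, 0, 0, 0, 0, 0, 0], [0, 0, 0, 0, 0, 0, 0]]}}

```text
clock: 11.47
tcp_pos: [465.3, -243.0, 45.1]
orientation: [0.0, 1.0, -0.011, 0.0]
ft_force: [0.2, -0.2, 0.3]
finger_gap: 0.8
grasp_force: 0.0
```

```bash
python3 -c "
from h import *
to([465,-240,45])
s=cam('scene');ys,xs=np.mgrid[220:340,140:320];P=bydepth(s,np.c_[xs.ravel(),ys.ravel()])
h=cv2.cvtColor(s['img'],cv2.COLOR_RGB2HSV)[220:340,140:320].reshape(-1,3).astype(int)
m=(h[:,0]>45)&(h[:,0]<90)&(h[:,1]>100)&(h[:,2]>30)&(P[:,1]<-180)
print(m.sum(),P[m].min(0),np.percentile(P[m],[10,50,90],axis=0).round(1))"
```

```text
tcp [ 465.3 -243.    45.1] yaw(x) -1.22 z [ 0.001 -0.    -1.   ] rows [-0.01 -0.07  0.  ] gap 0.8 F [ 0.2 -0.2  0.3] j [ 0.47  0.51 -0.12  2.    0.1   0.64 -1.31] t 11.4667
204 [ 438.92922352 -449.22256868    6.03048802] [[ 464.3 -314.    26.8]
 [ 481.4 -287.1   31.2]
 [ 495.4 -262.3   33.3]]
```

{"name": "jog_arm", "arguments": {"commands": [[0.9, 0, 0, -0.8, 0, 0, 0], [0.9, -0.3, -0.1, -0.85, 0, 0, 0], [0.9, -0.4, -0.1, -0.85, 0, 0, 0], [0.9, -0.4, -0.1, -0.85, 0, 0, 0], [0.9, -0.4, -0.1, -0.85, 0, 0, 0]]}}

```text
clock: 11.93
tcp_pos: [404.6, -224.4, 214.2]
orientation: [-0.0, 1.0, -0.01, -0.0]
ft_force: [0.8, -0.6, 1.2]
finger_gap: 29.4
grasp_force: 0.0
```

{"name": "jog_arm", "arguments": {"commands": [[0.9, 0, 0, -0.8, 0, 0, 0], [0.9, 0, 0, 0, 0, 0, 0], [0.9, 0, 0, 0, 0, 0, 0], [0.9, 0, 0, 0, 0, 0, 0]]}}

```text
clock: 12.27
tcp_pos: [405.4, -224.9, 244.5]
orientation: [-0.0, 1.0, -0.01, -0.0]
ft_force: [-0.4, 0.6, -0.5]
finger_gap: 55.5
grasp_force: 0.0
```

Run:
```python
from h import *
to([465,-240,45])
s=cam('wrist');save(s,'w4')
h=cv2.cvtColor(s["img"],cv2.COLOR_RGB2HSV).astype(int);H,S,V=h[...,0],h[...,1],h[...,2]
yy,xx=np.mgrid[:420,:560];P=bydepth(s,np.c_[xx.ravel(),yy.ravel()]).reshape(420,560,3)
def rect(n,m,z):
    l=cv2.connectedComponentsWithStats(m.astype(np.uint8));i=1+np.argmax(l[2][1:,4]);m=l[1]==i
    W=onplane(s,np.argwhere(m)[:,::-1].astype(float),z)[:,:2].astype(np.float32);r=cv2.minAreaRect(W)
    print(n,np.round(r[0],1),np.round(r[1],1),round(r[2],1),"z",round(np.median(P[m][:,2]),1),"px",l[3][i].round(),m.sum())
r=(s["z_map"]>0)&(yy<260)
rect("blocktop",r&(P[...,2]>26)&(P[...,2]<40)&(P[...,1]<-215)&(P[...,1]>-330)&(P[...,0]>415),32)
rect("green",r&(H>45)&(H<90)&(S>100)&(V>30)&(P[...,1]<-215)&(P[...,2]>26),32)
d=r&(P[...,1]>-215)&(P[...,1]<-100)
rect("plate",d&(P[...,2]>14)&(P[...,2]<26)&(V>100)&(S<70),20)
rect("red",d&((H<6)|(H>174))&(S>140)&(V>80)&(P[...,2]>91),98)
for k,y in(("L",1),("R",-1)): rect("orange"+k,d&(H>5)&(H<18)&(S>120)&(V>90)&((P[...,1]+160)*y>0),40)
```

```text
tcp [ 405.4 -224.9  244.5] yaw(x) -1.15 z [-0.  0. -1.] rows [1.5  0.35 4.99] gap 55.5 F [-0.4  0.6 -0.5] j [ 0.52  0.17 -0.15  1.91  0.03  1.07 -1.23] t 12.2667
blocktop [ 466.6 -288.5] [56.3 79.3] 88.2 z 32.2 px [331. 137.] 2966
green [ 465.9 -288.2] [55.9 65.2] 88.2 z 32.1 px [330. 137.] 1509
plate [ 443.8 -164.1] [ 82.5 203.6] 89.3 z 20.3 px [233. 163.] 7157
red [ 516.7 -165.9] [67.  14.6] 74.7 z 97.6 px [217.  91.] 1033
orangeL [ 447.5 -144.1] [20.   4.9] 88.8 z 39.5 px [213. 157.] 72
orangeR [ 447.2 -186. ] [17.4  3.6] 88.8 z 40.0 px [248. 157.] 55
```

View pics/w4.png

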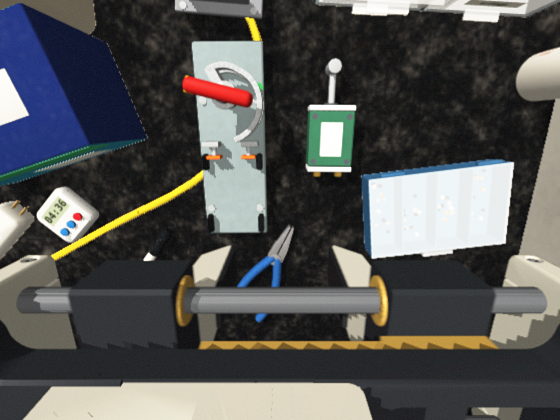

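The block lies flat at (331,138) with its bolt toward +x. The handle now sits about 14° clockwise, where it was about 7° before, so the gripper body must have nudged it. I'll push it back open with the shut fingertips before placing the block.

{"name": "jog_arm", "arguments": {"commands": [[0, 0.4, -0.2, 0.4, 0, 0, 0], [0, 0.5, -0.3, 0.5, 0, 0, 0], [0, 0.5, -0.3, 0.5, 0, 0, 0], [0, 0.33, -0.03, 0.5, 0, 0, 0], [0, 0, 0, 0.5, 0, 0, 0]]}}

```text
clock: 12.73
tcp_pos: [477.5, -191.3, 146.5]
orientation: [-0.001, 1.0, -0.009, -0.0]
ft_force: [-0.1, -1.7, -0.7]
finger_gap: 35.7
grasp_force: 0.0
```

{"name": "jog_arm", "arguments": {"commands": [[0, 0, 0, 0.6, 0, 0, 0], [0, 0, 0, 0.6, 0, 0, 0], [0, 0, 0, 0.5, 0, 0, 0], [0, 0, 0, 0, 0, 0, 0], [0, 0, 0, 0, 0, 0, 0]]}}

```text
clock: 13.15
tcp_pos: [473.9, -192.6, 79.4]
orientation: [-0.001, 1.0, -0.01, -0.002]
ft_force: [0.3, 1.1, 0.8]
finger_gap: 3.1
grasp_force: 0.0
```

{"name": "jog_arm", "arguments": {"commands": [[0, 0.15, 0, 0, 0, 0, 0], [0, 0.15, 0, 0, 0, 0, 0], [0, 0.12, 0, 0, 0, 0, 0], [0, 0.1, 0, 0, 0, 0, 0], [0, 0, 0, 0, 0, 0, 0]]}}

```text
clock: 13.57
tcp_pos: [497.5, -193.9, 81.8]
orientation: [0.0, 1.0, -0.01, 0.001]
ft_force: [-0.6, 0.0, 0.0]
finger_gap: 0.2
grasp_force: 0.0
```

```bash
cat > hd.py <<'E'
from h import *
def handle(name='wrist'):
    s=cam(name);h=cv2.cvtColor(s["img"],cv2.COLOR_RGB2HSV).astype(int);H,S,V=h[...,0],h[...,1],h[...,2]
    yy,xx=np.mgrid[:420,:560];P=bydepth(s,np.c_[xx.ravel(),yy.ravel()]).reshape(420,560,3)
    m=((H<6)|(H>174))&(S>140)&(V>80)&(P[...,2]>91)&(P[...,2]<106)&(np.hypot(P[...,0]-516,P[...,1]+162)<50)
    W=onplane(s,np.argwhere(m)[:,::-1].astype(float),98)[:,:2].astype(np.float32)
    r=cv2.minAreaRect(W);v,e=np.linalg.eigh(np.cov(W.T))
    print(name,"handle",np.round(r[0],1),np.round(r[1],1),round(r[2],1),"pca",round(np.degrees(np.arctan2(e[1,1],e[0,1]))%180,1),m.sum())
if __name__=="__main__":
    to([475,-193,80]);handle();handle('scene')
E
python3 hd.py
```

```text
tcp [ 497.5 -193.9   81.8] yaw(x) -1.15 z [ 0.002 -0.    -1.   ] rows [-0.56 -0.01  0.04] gap 0.2 F [-0.6  0.   0. ] j [ 0.39  0.47 -0.16  1.95  0.11  0.73 -1.42] t 13.5667
wrist handle [ 519.7 -165.6] [65.3 15.8] 88.8 pca 89.0 3297
scene handle [ 519.2 -164.1] [15.4 66.5] 1.0 pca 90.6 189
```

{"name": "jog_arm", "arguments": {"commands": [[0.85, -0.4, 0, 0, 0, 0, 0], [0.85, -0.32, 0, -0.8, 0, 0, 0.14], [0.85, 0, 0.7, -0.2, 0, 0, 0], [0.85, 0, 0.9, 0, 0, 0, 0], [0.85, 0, 0.78, 0, 0, 0, 0]]}}

```text
clock: 14.08
tcp_pos: [464.8, -289.8, 122.6]
orientation: [0.001, 1.0, -0.015, 0.001]
ft_force: [0.9, -0.6, -0.3]
finger_gap: 29.1
grasp_force: 0.0
```

{"name": "jog_arm", "arguments": {"commands": [[0.85, 0, 0, 0, 0, 0, 0], [0.85, 0, 0, 0, 0, 0, 0], [0.85, 0, 0, 0, 0, 0, 0], [0.85, 0, 0, 0, 0, 0, 0], [0.85, 0, 0, 0, 0, 0, 0]]}}

```text
clock: 14.5
tcp_pos: [464.6, -286.9, 121.1]
orientation: [-0.0, 1.0, -0.015, 0.0]
ft_force: [-0.4, 0.3, -0.4]
finger_gap: 62.4
grasp_force: 0.0
```

```bash
python3 -c "
from h import *
to([466.6,-287,6])"
```

```text
tcp [ 464.6 -286.9  121.1] yaw(x) -1.69 z [ 0.     0.001 -1.   ] rows [0.05 0.   2.88] gap 62.4 F [-0.4  0.3 -0.4] j [ 0.56  0.43 -0.15  1.88  0.08  0.84 -1.22] t 14.5
```

{"name": "jog_arm", "arguments": {"commands": [[0.85, 0.05, 0, 0.4, 0, 0, 0], [0.85, 0, 0, 0.5, 0, 0, 0], [0.85, 0, 0, 0.6, 0, 0, 0], [0.85, 0, 0, 0.6, 0, 0, 0], [0.85, 0, 0, 0.5, 0, 0, 0]]}}

```text
clock: 14.92
tcp_pos: [466.3, -287.1, 15.9]
orientation: [-0.0, 1.0, -0.015, -0.0]
ft_force: [0.3, -0.1, -0.4]
finger_gap: 78.3
grasp_force: 0.0
```

{"name": "jog_arm", "arguments": {"commands": [[0.85, 0, 0, 0.25, 0, 0, 0], [0.85, 0, 0, 0, 0, 0, 0], [0.4, 0, 0, 0, 0, 0, 0], [0.4, 0, 0, 0, 0, 0, 0], [0.4, 0, 0, 0, 0, 0, 0]]}}

```text
clock: 15.33
tcp_pos: [467.3, -288.7, 8.5]
orientation: [0.001, 1.0, -0.016, 0.001]
ft_force: [1.3, 0.7, 0.3]
finger_gap: 62.7
grasp_force: 0.0
```

{"name": "jog_arm", "arguments": {"commands": [[0.4, 0, 0, 0, 0, 0, 0], [0.4, 0, 0, 0, 0, 0, 0], [0.4, 0, 0, 0, 0, 0, 0]]}}

```text
clock: 15.58
tcp_pos: [467.1, -288.5, 8.3]
orientation: [0.0, 1.0, -0.016, 0.001]
ft_force: [-0.6, 0.8, 8.3]
finger_gap: 56.3
grasp_force: 30.0
```

```bash
python3 -c "
from h import *
to([466.6,-287,6])"
```

```text
tcp [ 467.1 -288.5    8.3] yaw(x) -1.80 z [ 0.002 -0.001 -1.   ] rows [-0.01 -0.04  0.06] gap 56.3 F [-0.6  0.8  8.3] j [ 0.54  0.59 -0.12  1.96  0.12  0.59 -1.26] t 15.5833
```

{"name": "jog_arm", "arguments": {"commands": [[0.4, 0, 0, -0.3, 0, 0, 0], [0.4, 0, 0, -0.7, 0, 0, 0], [0.4, 0, 0, -0.8, 0, 0, 0], [0.4, -0.5, -0.4, -0.8, 0, 0, 0], [0.4, -0.6, -0.6, -0.4, 0, 0, -0.2]]}}

```text
clock: 16.0
tcp_pos: [425.7, -249.2, 130.5]
orientation: [0.002, 1.0, -0.009, 0.003]
ft_force: [0.7, 0.7, -2.9]
finger_gap: 56.0
grasp_force: 30.0
```

{"name": "jog_arm", "arguments": {"commands": [[0.4, -0.5, -0.5, 0, 0, 0, 0], [0.4, 0, 0, 0, 0, 0, 0], [0.4, 0, 0, 0, 0, 0, 0], [0.4, 0, 0, 0, 0, 0, 0]]}}

```text
clock: 16.33
tcp_pos: [404.1, -227.0, 127.4]
orientation: [0.0, 1.0, -0.008, 0.0]
ft_force: [-0.3, -0.4, -3.6]
finger_gap: 56.1
grasp_force: 30.0
```

Run:
```python
from h import *
to([401.5,-162,60])
z0=status.get_obs()["tcp_pos"][2]-8.3
s=cam('wrist');save(s,'w5')
h=cv2.cvtColor(s["img"],cv2.COLOR_RGB2HSV).astype(int);H,S,V=h[...,0],h[...,1],h[...,2]
yy,xx=np.mgrid[:420,:560];P=bydepth(s,np.c_[xx.ravel(),yy.ravel()]).reshape(420,560,3)
def rect(n,m,z,big=1):
    l=cv2.connectedComponentsWithStats(m.astype(np.uint8));i=1+np.argmax(l[2][1:,4])
    if big:m=l[1]==i
    W=onplane(s,np.argwhere(m)[:,::-1].astype(float),z)[:,:2].astype(np.float32);r=cv2.minAreaRect(W)
    print(n,np.round(r[0],1),np.round(r[1],1),round(r[2],1),"z",round(np.median(P[m][:,2]),1),"min",W.min(0).round(1),"max",W.max(0).round(1),m.sum())
r=(s["z_map"]>0)&(yy<420)
rect("blocktop",r&(abs(P[...,2]-z0-32)<7),z0+32)
rect("green",r&(H>45)&(H<90)&(S>100)&(V>30)&(abs(P[...,2]-z0-32)<9),z0+32)
rect("tbar",r&(abs(P[...,2]-z0-28)<9)&(P[...,0]>470)&(P[...,1]<-170),z0+30)
d=r&(P[...,1]>-215)&(P[...,1]<-100)
rect("plate",d&(P[...,2]>14)&(P[...,2]<26)&(V>100)&(S<70),20,0)
rect("red",d&((H<6)|(H>174))&(S>140)&(V>80)&(P[...,2]>91),98)
for k,y in(("L",1),("R",-1)): rect("orange"+k,d&(H>5)&(H<18)&(S>120)&(V>90)&((P[...,1]+162)*y>0),40)
```

```text
tcp [ 404.1 -227.   127.4] yaw(x) -0.89 z [ 0.001 -0.001 -1.   ] rows [-0.09 -1.63  1.68] gap 56.1 F [-0.3 -0.4 -3.6] j [ 0.54  0.31 -0.17  2.07  0.07  0.78 -1.27] t 16.3333
blocktop [ 425.4 -228.9] [91.9 45. ] 89.0 z 151.4 min [ 402.4 -274.7] max [ 447.9 -182.8] 9489
green [ 419.8 -228.7] [55.1 33.8] 89.0 z 151.4 min [ 402.5 -256.4] max [ 437.1 -201. ] 4400
tbar [ 482.6 -228.6] [15.4 22.3] 69.3 z 149.2 min [ 470.8 -237.7] max [ 493.7 -222.1] 1177
plate [ 462.9 -164.4] [ 82.9 229. ] 89.1 z 20.4 min [ 348.8 -207.6] max [ 578.  -122.2] 14926
red [ 515.9 -166.3] [66.9 14.9] 89.0 z 97.7 min [ 508.5 -199.8] max [ 523.9 -132.9] 3036
orangeL [ 448.2 -144.9] [21.6  5.9] 89.0 z 39.6 min [ 445.3 -155.7] max [ 451.3 -134. ] 158
orangeR [ 447.9 -186.7] [18.8  5.1] 89.1 z 39.9 min [ 445.3 -196.1] max [ 450.6 -177.3] 130
```

View pics/w5.png

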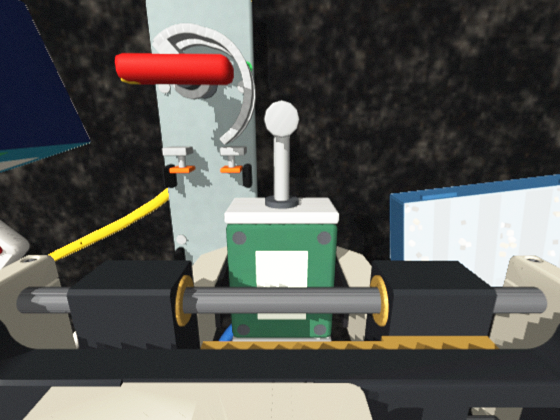

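The block is held flat across its width at (282,265), with its bolt end at (282,118). The dock rails and seal show at (205,170), and the handle is open. I'll move above the lay point.

{"name": "jog_arm", "arguments": {"commands": [[0.4, -0.03, -0.5, 0, 0, 0, 0], [0.4, -0.04, -0.6, 0, 0, 0, 0], [0.4, -0.03, -0.51, 0, 0, 0, 0], [0.4, 0, 0, 0.5, 0, 0, 0], [0.4, 0, 0, 0.6, 0, 0, 0]]}}

```text
clock: 16.8
tcp_pos: [403.3, -161.9, 83.6]
orientation: [0.0, 1.0, -0.007, 0.002]
ft_force: [0.5, -0.7, -4.1]
finger_gap: 55.8
grasp_force: 30.0
```

{"name": "jog_arm", "arguments": {"commands": [[0.4, 0, 0, 0.6, 0, 0, 0], [0.4, 0, 0, 0, 0, 0, 0], [0.4, 0, 0, 0, 0, 0, 0], [0.4, 0, 0, 0, 0, 0, 0]]}}

```text
clock: 17.13
tcp_pos: [401.6, -162.6, 59.7]
orientation: [0.0, 1.0, -0.008, 0.0]
ft_force: [0.0, 0.5, -3.1]
finger_gap: 55.9
grasp_force: 30.0
```

Run:
```python
from h import *
to([401,-162.6,28])
s=cam('wrist');i=cv2.resize(s["img"][60:330,180:390],None,fx=2.2,fy=2.2,interpolation=3);cv2.imwrite("pics/w6.png",i[:,:,::-1])
```

```text
tcp [ 401.6 -162.6   59.7] yaw(x) -0.91 z [ 0. -0. -1.] rows [-0.02  0.    0.79] gap 55.9 F [ 0.   0.5 -3.1] j [ 0.41  0.38 -0.18  2.2   0.13  0.57 -1.45] t 17.1333
```

View pics/w6.png

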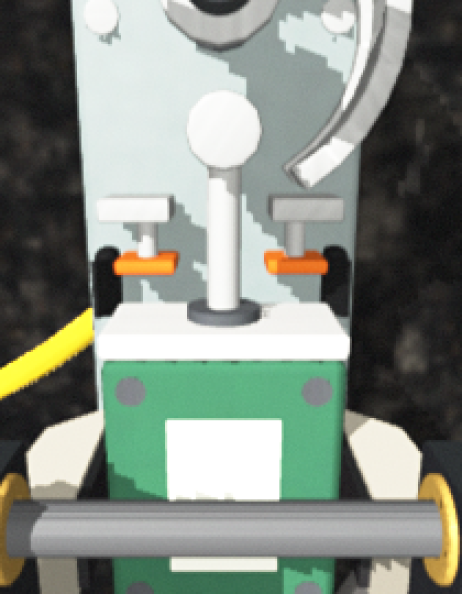

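The bolt neck (col 223) is centred on the seal gap (179–265) and between the rails (93–120, 327–350), and the hook is clear of it. Lowering now.

{"name": "jog_arm", "arguments": {"commands": [[0.4, -0.02, 0.01, 0.2, 0, 0, 0], [0.4, 0, 0, 0.25, 0, 0, 0], [0.4, 0, 0, 0.2, 0, 0, 0], [0.4, 0, 0, 0.08, 0, 0, 0], [0.4, 0, 0, 0, 0, 0, 0]]}}

```text
clock: 17.6
tcp_pos: [399.7, -162.6, 29.4]
orientation: [-0.0, 1.0, -0.008, -0.0]
ft_force: [-0.2, 0.4, -2.8]
finger_gap: 55.7
grasp_force: 30.0
```

{"name": "jog_arm", "arguments": {"commands": [[0.4, 0, 0, 0, 0, 0, 0], [0.4, 0, 0, 0, 0, 0, 0]]}}

```text
clock: 17.77
tcp_pos: [400.4, -162.7, 30.2]
orientation: [0.0, 1.0, -0.008, 0.0]
ft_force: [0.4, 0.3, -2.7]
finger_gap: 55.8
grasp_force: 30.0
```

{"name": "jog_arm", "arguments": {"commands": [[0.4, 0, 0, 0.04, 0, 0, 0], [0.4, 0, 0, 0, 0, 0, 0], [0.4, 0, 0, 0, 0, 0, 0]]}}

```text
clock: 18.02
tcp_pos: [400.2, -162.6, 28.4]
orientation: [0.0, 1.0, -0.008, 0.0]
ft_force: [0.5, 0.0, -4.4]
finger_gap: 55.7
grasp_force: 30.0
```

Run:
```python
from h import *
to([400.5,-162.6,28])
s=cam('wrist');h=cv2.cvtColor(s["img"],cv2.COLOR_RGB2HSV).astype(int);H,S,V=h[...,0],h[...,1],h[...,2]
i=cv2.resize(s["img"][60:330,180:390],None,fx=2.2,fy=2.2,interpolation=3);cv2.imwrite("pics/w7.png",i[:,:,::-1])
yy,xx=np.mgrid[:420,:560];P=bydepth(s,np.c_[xx.ravel(),yy.ravel()]).reshape(420,560,3)
m=(H>5)&(H<18)&(S>120)&(V>90)&(yy<230)
W=onplane(s,np.argwhere(m)[:,::-1].astype(float),40);print("orange",W.min(0),W.max(0),m.sum())
g=(H>45)&(H<90)&(S>100)&(V>30)&(abs(P[...,2]-52)<9)
W=onplane(s,np.argwhere(g)[:,::-1].astype(float),52);print("green",W.min(0),W.max(0))
```

```text
tcp [ 400.2 -162.6   28.4] yaw(x) -0.89 z [ 0. -0. -1.] rows [ 0.01 -0.    0.01] gap 55.7 F [ 0.5  0.  -4.4] j [ 0.39  0.44 -0.17  2.22  0.15  0.49 -1.48] t 18.0167
orange [ 445.08009891 -196.42937014   40.        ] [ 531.39190399 -112.93423515   40.        ] 546
green [ 366.35111279 -191.69650147   52.        ] [ 433.17797794 -136.24907025   52.        ]
```

{"name": "jog_arm", "arguments": {"commands": [[0.4, 0.03, 0, 0.04, 0, 0, 0], [0.4, 0, 0, 0, 0, 0, 0], [0.4, 0, 0, 0, 0, 0, 0]]}}

```text
clock: 18.32
tcp_pos: [401.3, -162.8, 27.6]
orientation: [0.0, 1.0, -0.008, 0.0]
ft_force: [-5.5, 0.1, 15.3]
finger_gap: 56.0
grasp_force: 30.0
```

{"name": "jog_arm", "arguments": {"commands": [[0.4, 0, 0, 0.03, 0, 0, 0], [0.4, 0, 0, 0, 0, 0, 0]]}}

```text
clock: 18.48
tcp_pos: [401.6, -162.8, 27.0]
orientation: [0.0, 1.0, -0.008, 0.0]
ft_force: [-6.8, 1.7, 28.4]
finger_gap: 55.9
grasp_force: 30.0
```

{"name": "jog_arm", "arguments": {"commands": [[0.75, 0, 0, 0, 0, 0, 0], [0.75, 0, 0, 0, 0, 0, 0], [0.75, 0, 0, 0, 0, 0, 0], [0.75, 0, 0, -0.2, 0, 0, 0], [0.75, 0, 0, -0.6, 0, 0, 0]]}}

```text
clock: 18.9
tcp_pos: [399.5, -162.0, 56.1]
orientation: [-0.001, 1.0, -0.008, -0.002]
ft_force: [-0.5, -0.5, -0.1]
finger_gap: 68.8
grasp_force: 0.0
```

{"name": "jog_arm", "arguments": {"commands": [[0.7, 0, 0, -0.8, 0, 0, 0], [0.7, 0, 0, -0.8, 0, 0, 0], [0.7, 0, 0, -0.8, 0, 0, 0], [0.7, 0, 0, -0.4, 0, 0, -0.5], [0.7, 0, 0, 0, 0, 0, -1]]}}

```text
clock: 19.32
tcp_pos: [403.5, -163.1, 173.8]
orientation: [0.001, 0.999, 0.053, 0.003]
ft_force: [-0.5, -0.8, -0.3]
finger_gap: 64.2
grasp_force: 0.0
```

```bash
python3 - <<'E'
from h import *
to([516.3,-164.2,68])
s=cam('wrist');h=cv2.cvtColor(s["img"],cv2.COLOR_RGB2HSV).astype(int);H,S,V=h[...,0],h[...,1],h[...,2]
save(s,"w8")
yy,xx=np.mgrid[:420,:560];P=bydepth(s,np.c_[xx.ravel(),yy.ravel()]).reshape(420,560,3)
m=(H>5)&(H<18)&(S>120)&(V>90)&(yy<250)&(abs(P[...,2]-38)<8)
W=onplane(s,np.argwhere(m)[:,::-1].astype(float),40);print("orange",W.min(0),W.max(0),m.sum())
g=(H>45)&(H<90)&(S>100)&(V>30)&(abs(P[...,2]-52)<9)
W=onplane(s,np.argwhere(g)[:,::-1].astype(float),52);print("green",W.min(0),W.max(0),np.median(P[g],0), cv2.minAreaRect(W[:,:2].astype(np.float32)))
E
python3 -c "
from hd import *
handle('scene')"
```

```text
tcp [ 403.5 -163.1  173.8] yaw(x) 6.05 z [ 0.006 -0.002 -1.   ] rows [2.79 0.32 2.66] gap 64.2 F [-0.5 -0.8 -0.3] j [ 0.46  0.2  -0.24  2.07  0.06  0.87 -1.27] t 19.3167
orange [ 445.27602184 -193.47440243   40.        ] [ 450.25219763 -132.95591371   40.        ] 158
green [ 367.33376221 -191.41551336   52.        ] [ 432.91888646 -136.67689368   52.        ] [ 403.65856633 -163.66558362   52.2933335 ] ((400.0886535644531, -164.202880859375), (54.67989730834961, 65.43628692626953), 89.58522033691406)
scene handle [ 518.9 -164.5] [67.3 15.8] 89.5 pca 90.3 184
```

View pics/w8.png

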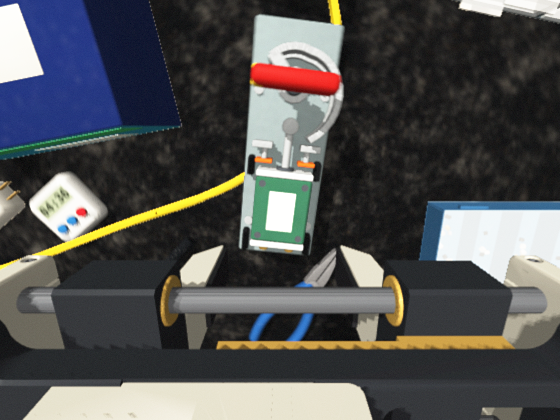

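The block lies flat in the cradle at (280,212), its bolt head at (290,128), in front of the open hook. Next I'll grip the handle.

{"name": "jog_arm", "arguments": {"commands": [[0.7, 0, 0, 0, 0, 0, -1], [0.7, 0, 0, 0, 0, 0, -1], [0.7, 0, 0, 0, 0, 0, -1], [0.7, 0, 0, 0, 0, 0, -1], [0.7, 0, 0, 0, 0, 0, -1]]}}

```text
clock: 19.83
tcp_pos: [400.6, -162.3, 168.9]
orientation: [-0.001, 0.968, 0.25, -0.001]
ft_force: [-0.8, -0.1, -0.7]
finger_gap: 64.4
grasp_force: 0.0
```

{"name": "jog_arm", "arguments": {"commands": [[0.7, 0, 0, 0, 0, 0, -1], [0.7, 0, 0, 0, 0, 0, -1], [0.7, 0, 0, 0, 0, 0, -1], [0.7, 0, 0, 0, 0, 0, -1], [0.7, 0, 0, 0, 0, 0, -1]]}}

```text
clock: 20.25
tcp_pos: [400.6, -162.4, 168.9]
orientation: [-0.001, 0.899, 0.438, -0.001]
ft_force: [0.6, -1.3, -0.2]
finger_gap: 64.1
grasp_force: 0.0
```

{"name": "jog_arm", "arguments": {"commands": [[0.7, 0, 0, 0, 0, 0, -1], [0.7, 0, 0, 0, 0, 0, -1], [0.7, 0, 0, 0, 0, 0, -1], [0.7, 0, 0, 0, 0, 0, -1], [0.7, 0, 0, 0, 0, 0, -1]]}}

```text
clock: 20.67
tcp_pos: [400.6, -162.4, 168.9]
orientation: [-0.001, 0.794, 0.607, -0.0]
ft_force: [-0.6, 1.0, -0.1]
finger_gap: 63.7
grasp_force: 0.0
```

{"name": "jog_arm", "arguments": {"commands": [[0.7, 0, 0, 0, 0, 0, -1], [0.7, 0, 0, 0, 0, 0, -1], [0.7, 0, 0, 0, 0, 0, -1], [0.7, 0, 0, 0, 0, 0, -0.1], [0.7, 0, 0, 0, 0, 0, 0]]}}

```text
clock: 21.08
tcp_pos: [400.8, -162.5, 169.0]
orientation: [-0.001, 0.715, 0.699, -0.0]
ft_force: [-0.2, -0.5, 0.8]
finger_gap: 64.1
grasp_force: 0.0
```

```bash
python3 -c "
from h import *
to([516.3,-164,67])
from hd import handle
handle()"
```

```text
tcp [ 400.8 -162.5  169. ] yaw(x) 88.75 z [-0.001  0.001 -1.   ] rows [0.02 2.89 2.55] gap 64.1 F [-0.2 -0.5  0.8] j [ 0.67  0.23 -0.47  2.06  0.14  0.88  0.1 ] t 21.0833
wrist handle [ 514.3 -163.5] [65.4 16.4] 88.6 pca 89.1 1377
```

{"name": "jog_arm", "arguments": {"commands": [[0.7, 0, 0.5, 0, 0, 0, 0], [0.7, 0, 0.8, 0, 0, 0, 0], [0.7, 0.02, 0.8, 0, 0, 0, 0], [0.7, 0, 0.78, 0, 0, 0, 0], [0.7, 0, 0, 0.4, 0, 0, 0]]}}

```text
clock: 21.55
tcp_pos: [524.0, -163.4, 155.7]
orientation: [0.003, 0.714, 0.7, 0.003]
ft_force: [0.8, -0.4, 0.3]
finger_gap: 64.0
grasp_force: 0.0
```

{"name": "jog_arm", "arguments": {"commands": [[0.7, 0, 0, 0.7, 0, 0, 0], [0.7, 0, 0, 0.7, 0, 0, 0], [0.7, 0, 0, 0.5, 0, 0, 0], [0.7, 0, 0, 0.2, 0, 0, 0], [0.7, 0, 0, 0, 0, 0, 0]]}}

```text
clock: 21.97
tcp_pos: [515.1, -163.6, 67.7]
orientation: [-0.002, 0.714, 0.7, -0.001]
ft_force: [0.1, 0.0, 0.5]
finger_gap: 64.1
grasp_force: 0.0
```

```bash
python3 -c "
from h import *
to([516.3,-164,68])"
```

```text
tcp [ 515.1 -163.6   67.7] yaw(x) 88.85 z [-0.004  0.001 -1.   ] rows [-0.01  0.03 -0.01] gap 64.1 F [0.1 0.  0.5] j [ 0.5   0.53 -0.4   1.92  0.29  0.75 -0.09] t 21.9667
```

Closing on the handle (64 mm down to 15 mm needs about 8 rows).

{"name": "jog_arm", "arguments": {"commands": [[0, 0, 0, 0, 0, 0, 0], [0, 0, 0, 0, 0, 0, 0], [0, 0, 0, 0, 0, 0, 0], [0, 0, 0, 0, 0, 0, 0], [0, 0, 0, 0, 0, 0, 0]]}}

```text
clock: 22.38
tcp_pos: [516.9, -164.1, 70.4]
orientation: [0.001, 0.714, 0.7, 0.0]
ft_force: [-0.3, 0.0, -0.0]
finger_gap: 35.4
grasp_force: 0.0
```

{"name": "jog_arm", "arguments": {"commands": [[0, 0, 0, 0, 0, 0, 0], [0, 0, 0, 0, 0, 0, 0], [0, 0, 0, 0, 0, 0, 0], [0, 0, 0, 0, 0, 0, 0]]}}

```text
clock: 22.72
tcp_pos: [516.9, -164.0, 69.7]
orientation: [0.0, 0.714, 0.701, 0.0]
ft_force: [1.9, -0.3, 0.8]
finger_gap: 15.8
grasp_force: 30.0
```

{"name": "jog_arm", "arguments": {"commands": [[0, 0, 0, 0, 0, 0, 0.4], [0, 0, 0, 0, 0, 0, 0.7], [0, 0, 0, 0, 0, 0, 0.8], [0, 0, 0, 0, 0, 0, 0.8], [0, 0, 0, 0, 0, 0, 0.8]]}}

```text
clock: 23.13
tcp_pos: [516.7, -164.0, 69.7]
orientation: [0.0, 0.805, 0.593, 0.0]
ft_force: [0.2, 0.3, 1.4]
finger_gap: 15.7
grasp_force: 30.0
```

{"name": "jog_arm", "arguments": {"commands": [[0, 0, 0, 0, 0, 0, 0.8], [0, 0, 0, 0, 0, 0, 0.8], [0, 0, 0, 0, 0, 0, 0.8], [0, 0, 0, 0, 0, 0, 0.8], [0, 0, 0, 0, 0, 0, 0.8]]}}

```text
clock: 23.55
tcp_pos: [516.6, -163.9, 69.7]
orientation: [0.0, 0.889, 0.457, 0.0]
ft_force: [-0.8, -0.5, 1.8]
finger_gap: 15.8
grasp_force: 30.0
```

{"name": "jog_arm", "arguments": {"commands": [[0, 0, 0, 0, 0, 0, 0.8], [0, 0, 0, 0, 0, 0, 0.8], [0, 0, 0, 0, 0, 0, 0.8], [0, 0, 0, 0, 0, 0, 0.8], [0, 0, 0, 0, 0, 0, 0.8]]}}

```text
clock: 23.97
tcp_pos: [516.4, -163.8, 69.7]
orientation: [-0.0, 0.951, 0.31, -0.0]
ft_force: [-0.6, -0.0, 2.8]
finger_gap: 15.6
grasp_force: 30.0
```

```bash
python3 -c "
from h import *
to([516.9,-164,69])
print(status.get_obs()['torque'])"
```

```text
tcp [ 516.4 -163.8   69.7] yaw(x) 36.07 z [-0.  0. -1.] rows [0.01 0.01 0.02] gap 15.6 F [-0.6 -0.   2.8] j [ 0.33  0.49 -0.16  1.94  0.12  0.72 -0.84] t 23.9667
[0.15774695 0.13757968 0.06806381]
```

{"name": "jog_arm", "arguments": {"commands": [[0, 0, 0, 0, 0, 0, 1], [0, 0, 0, 0, 0, 0, 1], [0, 0, 0, 0, 0, 0, 1], [0, 0, 0, 0, 0, 0, 1], [0, 0, 0, 0, 0, 0, 1]]}}

```text
clock: 24.38
tcp_pos: [516.3, -163.5, 69.6]
orientation: [-0.0, 0.993, 0.114, -0.0]
ft_force: [-0.4, 0.8, 2.6]
finger_gap: 15.8
grasp_force: 30.0
```

{"name": "jog_arm", "arguments": {"commands": [[0, 0, 0, 0, 0, 0, 1], [0, 0, 0, 0, 0, 0, 1], [0, 0, 0, 0, 0, 0, 1], [0, 0, 0, 0, 0, 0, 1], [0, 0, 0, 0, 0, 0, 1]]}}

```text
clock: 24.8
tcp_pos: [516.3, -163.2, 69.7]
orientation: [-0.0, 0.996, -0.085, -0.0]
ft_force: [-0.6, 1.6, 3.9]
finger_gap: 15.9
grasp_force: 30.0
```

{"name": "jog_arm", "arguments": {"commands": [[0, 0, 0, 0, 0, 0, 1], [0, 0, 0, 0, 0, 0, 1], [0, 0, 0, 0, 0, 0, 1], [0, 0, 0, 0, 0, 0, 1], [0, 0, 0, 0, 0, 0, 0.5]]}}

```text
clock: 25.22
tcp_pos: [516.4, -163.1, 69.7]
orientation: [-0.0, 0.965, -0.262, -0.0]
ft_force: [-1.0, 2.9, 3.9]
finger_gap: 15.2
grasp_force: 30.0
```

```bash
python3 -c "
from h import *
to([516.4,-163.8,69])
print(status.get_obs()['torque'])"
```

```text
tcp [ 516.4 -163.1   69.7] yaw(x) -30.43 z [-0.     0.001 -1.   ] rows [0.01 0.02 0.02] gap 15.2 F [-1.   2.9  3.9] j [ 0.1   0.49  0.15  1.96 -0.11  0.71 -1.79] t 25.2167
[0.56191478 0.21353228 0.12529349]
```

{"name": "jog_arm", "arguments": {"commands": [[0, 0, 0, 0, 0, 0, 1], [0, 0, 0, 0, 0, 0, 1], [0, 0, 0, 0, 0, 0, 1], [0, 0, 0, 0, 0, 0, 1], [0, 0, 0, 0, 0, 0, 1]]}}

```text
clock: 25.63
tcp_pos: [516.5, -162.9, 69.7]
orientation: [-0.0, 0.894, -0.449, -0.0]
ft_force: [0.1, 2.8, 2.8]
finger_gap: 15.9
grasp_force: 30.0
```

```bash
python3 -c "
from h import *
to([516.4,-163.8,69])
print(status.get_obs()['torque'])"
```

```text
tcp [ 516.5 -162.9   69.7] yaw(x) -53.31 z [-0.     0.001 -1.   ] rows [0.02 0.02 0.02] gap 15.9 F [0.1 2.8 2.8] j [ 0.01  0.49  0.26  1.96 -0.19  0.71 -2.11] t 25.6333
[0.69789984 0.12333508 0.09022745]
```

{"name": "jog_arm", "arguments": {"commands": [[0, 0, 0, 0, 0, 0, 1], [0, 0, 0, 0, 0, 0, 1], [0, 0, 0, 0, 0, 0, 1], [0, 0, 0, 0, 0, 0, 0.9], [0, 0, 0, 0, 0, 0, 0.9]]}}

```text
clock: 26.05
tcp_pos: [516.7, -162.8, 69.7]
orientation: [-0.001, 0.792, -0.611, -0.0]
ft_force: [-0.3, 2.7, 2.4]
finger_gap: 15.8
grasp_force: 30.0
```

{"name": "jog_arm", "arguments": {"commands": [[0, 0, 0, 0, 0, 0, 0.8], [0, 0, 0, 0, 0, 0, 0.8], [0, 0, 0, 0, 0, 0, 0.6], [0, 0, 0, 0, 0, 0, 0.3], [0, 0, 0, 0, 0, 0, 0]]}}

```text
clock: 26.47
tcp_pos: [516.9, -162.8, 69.6]
orientation: [-0.0, 0.728, -0.686, -0.0]
ft_force: [0.4, 4.7, 4.1]
finger_gap: 15.6
grasp_force: 30.0
```

```bash
python3 -c "
from h import *
to([516.4,-163.8,69])
print(status.get_obs()['torque'])"
```

```text
tcp [ 516.9 -162.8   69.6] yaw(x) -86.58 z [ 0.     0.001 -1.   ] rows [0.02 0.01 0.02] gap 15.6 F [0.4 4.7 4.1] j [-0.1   0.51  0.43  1.97 -0.31  0.72 -2.57] t 26.4667
[ 1.27716254 -0.15681093 -0.00669064]
```

{"name": "jog_arm", "arguments": {"commands": [[0, 0, 0, 0, 0, 0, 0.5], [0, 0, 0, 0, 0, 0, 0.4], [0, 0, 0, 0, 0, 0, 0], [0, 0, 0, 0, 0, 0, 0]]}}

```text
clock: 26.8
tcp_pos: [516.9, -162.8, 69.7]
orientation: [0.001, -0.704, 0.711, 0.0]
ft_force: [0.9, 5.7, 4.5]
finger_gap: 15.7
grasp_force: 30.0
```

```bash
python3 -c "
from h import *
to([516.4,-163.8,69])
print(status.get_obs()['torque'])
from hd import handle
handle('scene')
handle()"
```

```text
tcp [ 516.9 -162.8   69.7] yaw(x) -90.57 z [ 0.     0.001 -1.   ] rows [0.02 0.01 0.02] gap 15.7 F [0.9 5.7 4.5] j [-0.12  0.52  0.45  1.97 -0.33  0.72 -2.62] t 26.8
[ 1.41161633 -0.20444796 -0.01189727]
scene handle [ 519.5 -189.3] [13.1 11.7] 31.9 pca 174.7 32
wrist handle [ 517.2 -167.4] [66.8 14.4] 89.4 pca 89.4 2504
```

{"name": "jog_arm", "arguments": {"commands": [[0, 0, 0, 0, 0, 0, 0.2], [0, 0, 0, 0, 0, 0, 0.15], [0, 0, 0, 0, 0, 0, 0], [0, 0, 0, 0, 0, 0, 0]]}}

```text
clock: 27.23
tcp_pos: [516.9, -162.8, 69.6]
orientation: [0.001, -0.694, 0.72, 0.0]
ft_force: [1.2, 5.6, 4.1]
finger_gap: 15.8
grasp_force: 30.0
```

```bash
python3 -c "
from h import *
to([516.4,-163.8,69])
print(status.get_obs()['torque'])
from hd import handle
handle()"
```

```text
tcp [ 516.9 -162.8   69.6] yaw(x) -92.16 z [ 0.     0.001 -1.   ] rows [0.03 0.01 0.02] gap 15.8 F [1.2 5.6 4.1] j [-0.12  0.52  0.46  1.97 -0.34  0.72 -2.64] t 27.2333
[ 1.37567897 -0.25381533  0.09913535]
wrist handle [ 517.1 -167.4] [66.9 14.4] 88.8 pca 88.7 2490
```

{"name": "jog_arm", "arguments": {"commands": [[0, 0, 0, 0, 0, 0, 0.2], [0, 0, 0, 0, 0, 0, 0], [0, 0, 0, 0, 0, 0, 0]]}}

```text
clock: 27.53
tcp_pos: [516.9, -162.8, 69.7]
orientation: [0.001, -0.688, 0.726, 0.0]
ft_force: [0.8, 6.0, 4.0]
finger_gap: 15.8
grasp_force: 30.0
```

```bash
python3 -c "
from h import *
to([516.4,-163.8,69])
print(status.get_obs()['torque'])
from hd import handle
handle()"
```

```text
tcp [ 516.9 -162.8   69.7] yaw(x) -93.07 z [ 0.     0.001 -1.   ] rows [0.02 0.01 0.02] gap 15.8 F [0.8 6.  4. ] j [-0.13  0.52  0.47  1.97 -0.34  0.73 -2.65] t 27.5333
[ 1.4157334  -0.244999    0.11990325]
wrist handle [ 517.1 -167.4] [67.  14.3] 88.6 pca 88.8 2501
```

The handle has stopped turning, so it is at its stop. I'll let go, back off and check.

{"name": "jog_arm", "arguments": {"commands": [[0.5, 0, 0, 0, 0, 0, 0], [0.5, 0, 0, 0, 0, 0, 0], [0.5, 0, 0, 0, 0, 0, 0], [0.5, 0, 0, 0, 0, 0, 0], [0.5, 0, 0, -0.3, 0, 0, 0]]}}

```text
clock: 28.0
tcp_pos: [514.9, -164.0, 79.9]
orientation: [-0.001, -0.687, 0.727, 0.001]
ft_force: [-0.1, 0.1, -0.8]
finger_gap: 43.1
grasp_force: 0.0
```

{"name": "jog_arm", "arguments": {"commands": [[0.5, 0, 0, -0.6, 0, 0, 0], [0.5, 0, 0, -0.8, 0, 0, 0], [0.5, 0, 0, -0.8, 0, 0, 0], [0.5, 0, 0, -0.8, 0, 0, 0], [0.5, 0, 0, 0, 0, 0, -0.5]]}}

```text
clock: 28.42
tcp_pos: [519.0, -165.7, 206.9]
orientation: [0.002, -0.701, 0.713, -0.003]
ft_force: [0.8, -1.4, -0.0]
finger_gap: 46.0
grasp_force: 0.0
```

{"name": "jog_arm", "arguments": {"commands": [[0.5, 0, -0.6, -0.6, 0, 0, -0.5], [0.5, 0, 0, 0, 0, 0, 0], [0.5, 0, 0, 0, 0, 0, 0]]}}

```text
clock: 28.67
tcp_pos: [541.6, -164.7, 226.2]
orientation: [-0.0, 0.715, -0.699, 0.001]
ft_force: [-0.8, 0.1, 0.1]
finger_gap: 46.0
grasp_force: 0.0
```

Run:
```python
from h import *
from hd import handle
to([516.4,-163.8,69]);handle();handle('scene')
a=cam('wrist')["img"];t=cam('scene')["img"]
b=cv2.resize(t[210:340,140:330],None,fx=2.4,fy=2.4)[:, :400];a=cv2.resize(a,(400,300))
b=cv2.copyMakeBorder(b,0,max(0,300-b.shape[0]),0,0,0)
a=cv2.copyMakeBorder(a,0,b.shape[0]-300,0,0,0)
cv2.imwrite('pics/f.png',np.hstack([a,b])[:,:,::-1])
for n in('wrist','scene'):
    s=cam(n);h=cv2.cvtColor(s["img"],cv2.COLOR_RGB2HSV).astype(int);H,S,V=h[...,0],h[...,1],h[...,2]
    yy,xx=np.mgrid[:420,:560];P=bydepth(s,np.c_[xx.ravel(),yy.ravel()]).reshape(420,560,3)
    g=(H>45)&(H<90)&(S>100)&(V>30)&(abs(P[...,2]-52)<9)&(P[...,1]<-100)&(P[...,1]>-220)
    if g.sum()>20: print(n,cv2.minAreaRect(onplane(s,np.argwhere(g)[:,::-1].astype(float),52)[:,:2].astype(np.float32)),g.sum())
```

```text
tcp [ 541.6 -164.7  226.2] yaw(x) -88.64 z [ 0.002 -0.001 -1.   ] rows [-0.04  0.64  3.93] gap 46.0 F [-0.8  0.1  0.1] j [-0.27  0.38  0.65  1.76 -0.25  1.09 -2.66] t 28.6667
wrist handle [ 517.5 -166. ] [65.8 14.8] 88.7 pca 88.7 864
scene handle [ 519.1 -163.6] [15.4 65.4] 0.5 pca 89.9 181
wrist ((415.2935485839844, -162.88929748535156), (56.52421188354492, 65.31102752685547), 89.16207885742188) 1568
scene ((415.10430908203125, -160.45687866210938), (59.8848762512207, 55.680938720703125), 0.2728272080421448) 225
```

View pics/f.png

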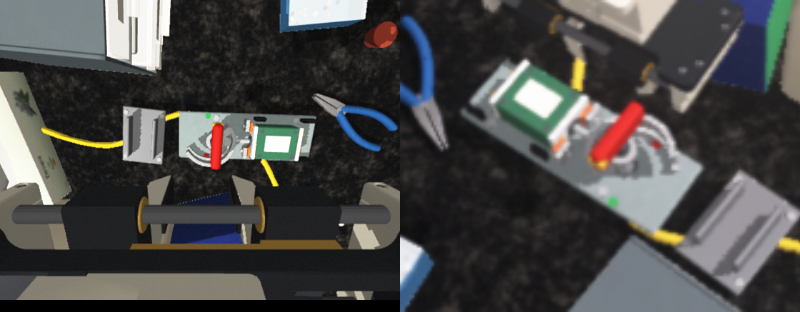

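The block is home against the seal, at x of about 415, flat and held by the hook. The handle is at its stop with the yellow band to the dock's right, and the robot is clear, so I'm handing it in.

```bash
python3 -c "
from cell import ctrl
print(ctrl.close_job())"
```

```text
the job is handed in; nothing more can be done
None
```

The job is handed in at about 29 s: the manifold lies flat in the cradle, drawn home against the orange seal, and the red handle has been turned half a turn to its stop and let go. The gripper body did nudge the handle early on; I pushed it back open before setting the block in.

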